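# Stop the bench scale rocking with a wedge

## Task

The bench scale rocks because the foot under its orange corner hangs short of the bench. With the fingertips push the yellow wedge along the bench, thin end first, under that foot until it is snug and takes up the rocking, but do not jack the scale up off its other feet. Then leave the wedge, press down lightly on top of the orange corner to prove that it stands firm, and withdraw; do not pick the wedge up, do not shove the scale along, and leave everything else where it is.

Things in the scene. Friction and masses are not known exactly. Their poses are not given: they have to be found in the camera images.
- scale: Grey bench scale, steel pan, 2.4 kg, loose. Origin: centre of the footprint at bench level, z up. Housing 200 (x) by 210 (y) mm, pan top at 74 mm; display on a pole at x +85, y -60 mm, 238 mm high. Ball feet at x +-85, y +-135 mm on side arms 30 to 42 mm up; it stands level on three, the one at x -85, y +135 mm hangs short. Raising that corner takes 5 to 8 N, sliding the scale over 8 N.
- corner: The orange plastic arm of the scale with a flat round pad (diameter 38 mm, from 31 to 45 mm above the bench) straight above the short foot; fixed to the scale. Origin: at bench level straight below the pad's centre. Axes as the scale's.
- press_pad (a point): Centre of the top of the orange pad, 45 mm above the bench: where to press.
- foot_tip (a point): Lowest point of the short black ball foot (radius 13 mm) below the orange pad. Its height over the bench is the gap that the wedge must fill.
- short_foot (a joint): How far the short foot is screwed up, in m: equal to the gap between it and the bench while the scale stands level (0.005 to 0.009). It is stiff and stays put.
- wedge: Loose yellow plastic wedge, 45 g, 100 mm long (x), 44 mm wide (y), flat underside. Origin: centre of the underside. Thin end at x +50 mm, 2 mm thick; thick end at x -50 mm, 16 mm high, flat upright back; one straight slope between. Starts with the thin end roughly towards the short foot. Once it meets the foot the push grows from under 1 N to 4 to 12 N within a few mm; it does not slip back.
- tape_roll: Clear roll of packing tape, 96 mm across, 48 mm high, standing flat; bystander. Origin: centre of its underside.
- parcel: Cardboard parcel 150 x 200 x 90 mm with a yellow band; bystander. Origin: centre of its underside.
- screwdriver: Green-handled screwdriver lying on the bench; bystander.
- mug: Blue mug 90 mm high; bystander. Origin: centre of its underside.
- jar: Amber glass jar 100 mm high with a steel lid; bystander. Origin: centre of its underside.
- wood_block: Pale wooden block 90 x 60 x 35 mm; bystander. Origin: centre of its underside.
Not all that is in view belongs to the job. Of the things that look like the wedge, the largest one is meant.

How it is judged:
By the outcome, as a careful person would: the job done as asked, in the order asked, and still so for the second after the job is handed in, with the robot touching nothing.
It also fails if it takes over 53 s, if anything falls off the work surface, if the arm or the gripper's body presses on something with over 40 N, if the wrist force passes 120 N, or if a joint passes its speed limit or range.

## Robot

A 6-joint arm with a two-finger parallel gripper is mounted at the origin on the work surface. World frame = base frame: x ahead of the robot, y to its left, z up, the work surface at z = 0. Lengths are in m, angles in rad, forces in N, time in s.
With the tool pointing down it reaches from about 0.35 to 0.875 m from the base axis. Payload 15.5 kg.
Tool frame: the origin (TCP) lies midway between the tips of the shut fingers; the grasp point (between the pads) lies 19 mm behind it; z points along the fingers, y is the line along which they close (so a half turn about z gives the same grasp; the last joint's range is limited). The gripper opens to 85 mm and grips with 20 to 120 N. Pads are 22 mm wide; open, the fingers measure 114 mm over their backs; the gripper's body (76 mm by 85 mm) begins 54 mm behind the grasp point. The pads swing forward as they close: fully open they stand 13 mm farther back than shut.
Start: joints at [-1.329, 0.494, 1.345, -0, 1.302, -0.096], TCP at [0.207, -0.59, 0.231] pointing down, gripper open.
Joint ranges: [-2.91, 2.91], [-0.82, 2.16], [0.22, 2.67], [-1.22, 4.37], [0.12, 2.79], [-3.08, 3.08]. Speed limits (rad/s): [1.89, 1.89, 2.57, 3.01, 3.01, 3.01].

## Interface

Orientations are given as a unit quaternion [x, y, z, w].
In Python, from plant import observe, snapshot, calibration, workorder gives the robot as it stands.
- The arm moves only by the tool drive_tool, never from a script. Its argument "plan" is a list of rows, each a list of 5 numbers: the opening in per cent of the stroke, from 0 (shut) to 100 (fully open), then the shift along the tool's x, y, z in mm, then the turn about the tool's z in degrees. In form: [[grip, x, y, z, turn], ...]. A call has 1 to 12 rows; each row is the pose to reach, as a shift and turn from the pose commanded when the call began, along the tool's axes at that moment; what a row does not reach only later rows make up. A row lasts 1/8 s, in which the tool goes at most 62.5 mm and 10.7 degrees, less where a joint would pass 70% of its speed; a pose out of reach is approached as far as the arm can. A call with a gripper value outside its range is refused whole. The fingers move at their own pace and stop on an object; "grip_force" is the grip in N (left out, the last holds). Time passes only in rows, so rows that repeat a pose let the fingers close. It gives the time, the measured TCP pose, the force, the opening and the grip force at its end, in the units of the state.
- observe(): the state, without advancing time (a new reading comes with each control period).
- snapshot(name): name is "side" or "top" or "wrist"; returns the picture (400x640x3 uint8, red, green, blue); there is no depth.
- calibration(name): a dict with "intrinsics" (3x3 intrinsics, pixels), "extrinsics" (4x4, takes a point from world to camera coordinates); the wrist camera has in their place "tool_from_camera" (4x4, takes a point from camera to tool coordinates, whose origin is the TCP and whose axes are the flange's). Camera axes: x right, y down, z forward; pixel columns grow to the right and rows downward; lengths in m; the calibration is good to about 2 mm. A picture is of the moment at which its call begins: read the wrist's pose just before it. calibration takes no time and is no camera call.
- workorder.finish_job(): hands the job in; it is judged then, once.
The state is a dict: "t": time; "joint_pos": joint angles; "joint_velocities": joint speeds; "joint_torque": joint torques, N m; "ee_pos": TCP position; "orientation": TCP orientation; "wrist_force": force on the tool from outside, world axes, zero at the start; "torque": the same for the moment, N m; "gripper_width": finger opening in m; "finger_force": force on a finger pad.
Only numpy, scipy, OpenCV 4.12 (cv2) and the standard library are available. Lean on these libraries where they do the work, as an engineer would, in place of code of your own. Each camera call takes 0.05 s, during which the arm holds its last target. There are 200 camera calls.

## Working session

There is one attempt and no reset: what is moved stays moved. The work goes in short steps, Python scripts to look and compute and a tool call to move; the robot and the scene stay as the last step left them, time stands still between calls to the robot, and variables do not carry over. Pictures are saved under pics/ and viewed, at most 10 in all, crops included, and the job is handed in when it is done.

Besides the shell and the picture viewer there is one more tool, called in YAML: its name, and indented under it one key for each argument. drive_tool: Moves the arm, as the interface text tells. Its arguments: {"type":"object","properties":{"plan":{"type":"array"},"grip_force":{"type":"number"}},"required":["plan"]}

```bash
mkdir -p pics; python3 - <<'E'
from plant import observe,snapshot,calibration
import cv2,numpy as np
s=observe();print(s)
for n in("side","top"):
    im=snapshot(n);cv2.imwrite(f"pics/{n}0.png",im[:,:,::-1])
    c=calibration(n);print(n,np.round(c["intrinsics"],1).tolist(),np.round(c["extrinsics"],4).tolist())
print(calibration("wrist"))
E
```

```text
{'t': 0.0, 'joint_pos': array([-1.32948277e+00,  4.94172073e-01,  1.34615247e+00, -1.28241393e-06,
        1.30251368e+00, -9.55128236e-02]), 'joint_velocities': array([ 0.00040848, -0.00055987, -0.00043632, -0.00217751, -0.00052682,
        0.00107814]), 'joint_torque': array([ 4.50447144e-03, -8.82146716e+01, -3.83876538e+01,  2.20764623e-04,
        9.92557645e-03, -7.95242613e-06]), 'ee_pos': array([ 0.20646324, -0.58951522,  0.23069994]), 'orientation': array([ 9.85851766e-01,  1.67618338e-01, -4.59774636e-05, -6.21084309e-04]), 'wrist_force': array([-0.53128966, -0.28249528, -0.31700799]), 'torque': array([-0.01756408,  0.03074668,  0.02051324]), 'finger_force': 0.0, 'gripper_width': 0.08549482289353073}
side [[415.8, 0.0, 318.5], [0.0, 415.8, 195.8], [0.0, 0.0, 1.0]] [[-0.9061, -0.4231, 0.0042, 0.4397], [-0.2975, 0.63, -0.7173, 0.142], [0.3009, -0.6512, -0.6967, 1.4295], [0.0, 0.0, 0.0, 1.0]]
top [[516.7, 0.0, 312.5], [0.0, 516.7, 204.9], [0.0, 0.0, 1.0]] [[-0.0171, -0.9999, 0.0, 0.0705], [-0.9907, 0.0169, -0.1352, 0.4663], [0.1351, -0.0023, -0.9908, 1.4708], [0.0, 0.0, 0.0, 1.0]]
{'intrinsics': array([[353.34094002,   0.        , 323.55153862],
       [  0.        , 353.34094002, 195.96235218],
       [  0.        ,   0.        ,   1.        ]]), 'tool_from_camera': array([[ 1.06993320e-03, -9.65975066e-01, -2.58632998e-01,
         6.52983663e-02],
       [ 9.99999259e-01,  8.83294366e-04,  8.37836142e-04,
         6.21258889e-04],
       [-5.80879752e-04, -2.58633703e-01,  9.65975295e-01,
        -1.43490318e-01],
       [ 0.00000000e+00,  0.00000000e+00,  0.00000000e+00,
         1.00000000e+00]])}
```

View pics/top0.png

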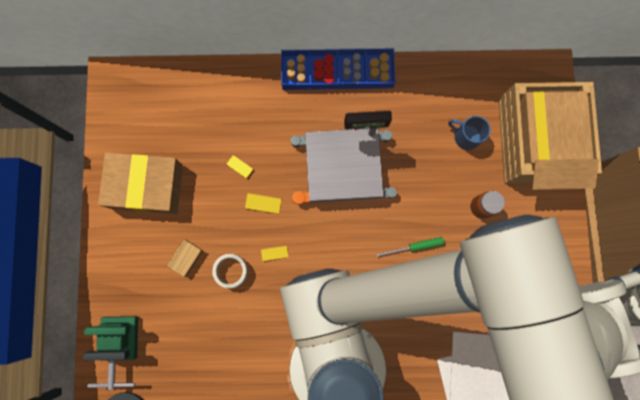

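View pics/side0.png

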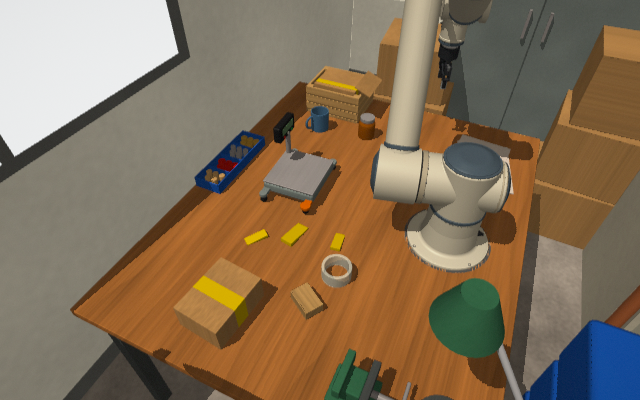

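Top view: the orange pad is at about (301,198) and the largest yellow wedge at (263,203). Smaller decoys are at (240,166) and (274,253). In the side view the wedge is at (294,234) and the pad at (306,206).

```bash
cat > h.py <<'E'
import cv2,numpy as np
from plant import calibration
def ray(n,uv,z,obs=None):
    c=calibration(n);K=c["intrinsics"];E=c["extrinsics"]
    d=E[:3,:3].T@np.linalg.solve(K,[uv[0],uv[1],1]);o=-E[:3,:3].T@E[:3,3]
    return o+d*(z-o[2])/d[2]
def proj(n,P):
    c=calibration(n);p=c["extrinsics"][:3,:3]@np.asarray(P,float)+c["extrinsics"][:3,3];q=c["intrinsics"]@p;return q[:2]/q[2]
def blobs(im,lo,hi,amin=30):
    m=cv2.inRange(cv2.cvtColor(im,cv2.COLOR_BGR2HSV),lo,hi)
    n,l,st,ce=cv2.connectedComponentsWithStats(m)
    return [(st[i],ce[i],(l==i)) for i in range(1,n) if st[i][4]>amin]
E
python3 - <<'E'
from h import *
for n in("top","side"):
    im=cv2.imread(f"pics/{n}0.png")
    for nm,lo,hi in(("yel",(22,150,120),(32,255,255)),("org",(5,215,190),(16,255,255))):
        for st,ce,m in blobs(im,lo,hi):
            r=cv2.minAreaRect(np.argwhere(m)[:,::-1].astype(np.float32)); b=cv2.boxPoints(r)
            print(n,nm,st[4],ce.round(1),"c@z8",ray(n,ce,.008 if nm=="yel" else .045).round(4)[:2],"box",[ray(n,p,.005)[:2].round(3).tolist() for p in b])
o=cv2.imread("pics/top0.png")
a=cv2.resize(o[140:270,210:410],None,fx=4,fy=4,interpolation=cv2.INTER_CUBIC);cv2.imwrite("pics/c1.png",a)
E
```

```text
top yel 759 [541.  125.3] c@z8 [ 0.7012 -0.631 ] box [[0.809, -0.615], [0.812, -0.649], [0.598, -0.649], [0.596, -0.616]]
top yel 882 [136.2 181.5] c@z8 [0.5498 0.585 ] box [[0.473, 0.617], [0.636, 0.603], [0.629, 0.554], [0.466, 0.569]]
top yel 289 [239.5 166.4] c@z8 [0.5902 0.2782] box [[0.599, 0.319], [0.628, 0.299], [0.583, 0.238], [0.554, 0.258]]
top yel 509 [262.7 203.2] c@z8 [0.4782 0.2094] box [[0.465, 0.263], [0.51, 0.255], [0.491, 0.156], [0.447, 0.164]]
top yel 291 [274.2 253.1] c@z8 [0.3307 0.1764] box [[0.342, 0.216], [0.353, 0.142], [0.32, 0.137], [0.309, 0.211]]
side yel 150 [336.2  83.7] c@z8 [ 0.7514 -0.787 ] box [[0.862, -0.774], [0.875, -0.811], [0.645, -0.81], [0.636, -0.774]]
side yel 293 [293.5 233.7] c@z8 [0.4792 0.2164] box [[0.513, 0.254], [0.494, 0.145], [0.449, 0.168], [0.47, 0.274]]
side yel 186 [255.6 236.9] c@z8 [0.5892 0.2841] box [[0.625, 0.304], [0.583, 0.236], [0.556, 0.26], [0.598, 0.326]]
side yel 174 [337.1 241.5] c@z8 [0.3301 0.1844] box [[0.344, 0.219], [0.353, 0.141], [0.318, 0.143], [0.31, 0.22]]
side yel 754 [218.6 292.5] c@z8 [0.576  0.5203] box [[0.662, 0.536], [0.671, 0.483], [0.498, 0.502], [0.494, 0.551]]
side org 70 [305.2 204.1] c@z8 [0.4894 0.1039] box [[0.535, 0.058], [0.501, 0.042], [0.483, 0.079], [0.516, 0.095]]
```

View pics/c1.png

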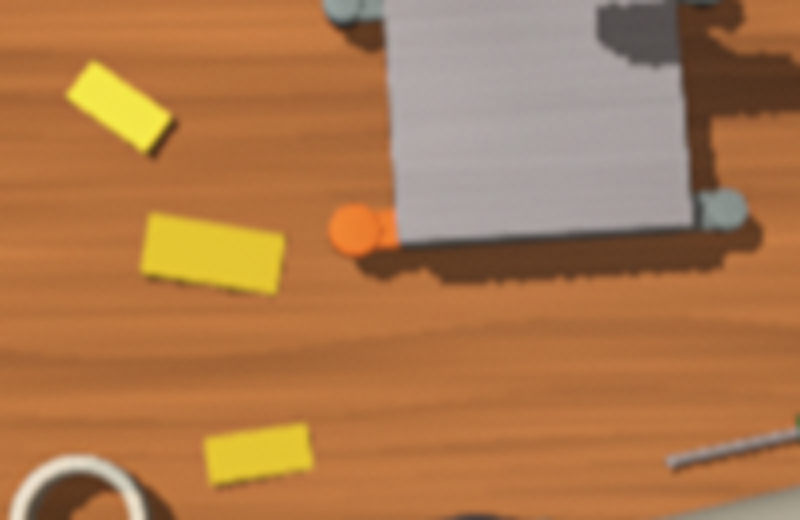

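Top-view crop: the pad centre is at crop (354,230), which is full pixel (298.5,197.5). The wedge is yawed about 16° off the line to the foot, so I'll push from behind with shut fingers, lined up to the foot. First I go to a hover behind the wedge.

drive_tool:
  plan:
    - [0,60,-65,0,-10]
    - [0,120,-130,0,-20]
    - [0,180,-195,0,-30]
    - [0,240,-260,0,-40]
    - [0,300,-325,0,-50]
    - [0,364,-392,0,-60]
    - [0,364,-392,0,-70]
    - [0,364,-392,0,-70.7]
    - [0,364,-392,0,-70.7]
    - [0,364,-392,0,-70.7]
    - [0,364,-392,0,-70.7]
    - [0,364,-392,0,-70.7]

```text
t: 1.6
ee_pos: [0.4202, -0.1005, 0.2312]
orientation: [0.708, 0.707, -0.0, -0.0]
wrist_force: [-0.0, -0.3, 0.1]
gripper_width: 0.0004
finger_force: 0.0
```

```bash
python3 - <<'E'
from h import *
from plant import observe
s=observe();print(s["t"],s["ee_pos"],s["orientation"],s["joint_pos"])
print(ray("top",(298.5,197.5),.045))
E
```

```text
1.6 [ 0.42024076 -0.10046563  0.23123529] [ 7.07619418e-01  7.06593767e-01 -8.00779326e-05 -4.14762663e-05] [-3.72951307e-01  2.22987353e-01  1.79349397e+00 -1.25637445e-04
  1.12525162e+00 -3.71446667e-01]
[0.4877798  0.10248753 0.045     ]
```

drive_tool:
  plan:
    - [0,60,10,0,0]
    - [0,120,15,0,0]
    - [0,180,20,0,0]
    - [0,240,30,0,0]
    - [0,300,35,0,0]
    - [0,360,40,0,0]
    - [0,400,50,20,0]
    - [0,430,50,40,0]
    - [0,430,50,40,0]
    - [0,430,50,40,0]
    - [0,430,50,40,0]
    - [0,430,50,40,0]

```text
t: 3.1
ee_pos: [0.471, 0.3297, 0.1919]
orientation: [0.707, 0.707, 0.0, 0.0]
wrist_force: [0.5, 0.0, -0.2]
gripper_width: -0.0
finger_force: 0.0
```

```bash
cat >> h.py <<'E'
from scipy.spatial.transform import Rotation as R
def wray(s,uv,z):
    c=calibration("wrist");T=c["tool_from_camera"];Rt=R.from_quat(s["orientation"]).as_matrix()
    d=Rt@T[:3,:3]@np.linalg.solve(c["intrinsics"],[uv[0],uv[1],1.]);o=s["ee_pos"]+Rt@T[:3,3]
    return o+d*(z-o[2])/d[2]
E
cat > w.py <<'E'
import sys
from h import *
from plant import observe,snapshot
n=sys.argv[1]
s=observe();im=np.ascontiguousarray(snapshot("wrist")[:,:,::-1]);cv2.imwrite(f"pics/w{n}.png",im)
print(s["t"],s["ee_pos"].round(4),s["orientation"].round(4),s["wrist_force"].round(1))
for nm,lo,hi in(("yel",(22,140,90),(33,255,255)),("org",(5,200,150),(17,255,255))):
    for st,ce,m in blobs(im,lo,hi,150):
        if nm=="org":
            print("org",st,wray(s,ce,.045)[:2].round(4));continue
        p=cv2.boxPoints(cv2.minAreaRect(np.argwhere(m)[:,::-1].astype(np.float32)))
        print("yel",st,p.round(0).tolist(),[wray(s,q,.0)[:2].round(4).tolist() for q in p])
E
python3 w.py 1
```

```text
3.1 [0.471  0.3297 0.1919] [7.075e-01 7.067e-01 4.000e-04 1.000e-04] [ 0.5  0.  -0.2]
yel [ 411  184   72   78 2506] [[409.0, 243.0], [457.0, 182.0], [483.0, 202.0], [435.0, 264.0]] [[0.5588, 0.2546], [0.6015, 0.3187], [0.6292, 0.298], [0.5871, 0.2319]]
yel [167 283  34  24 510] [[164.0, 288.0], [193.0, 274.0], [202.0, 294.0], [173.0, 307.0]] [[0.3034, 0.2045], [0.3347, 0.2197], [0.342, 0.1972], [0.3103, 0.1815]]
```

View pics/w1.png

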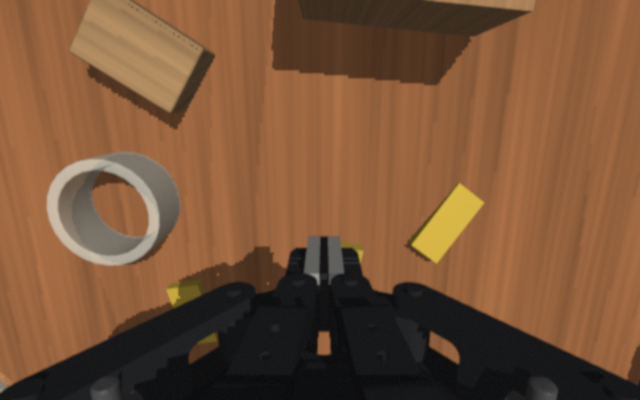

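Seen from here the gripper hides the wedge, since the camera sits behind the fingers. I'll turn the hand half round so the camera faces the wedge and the scale.

drive_tool:
  plan:
    - [0,0,0,0,-10]
    - [0,0,0,0,-20]
    - [0,0,0,0,-30]
    - [0,0,0,0,-40]
    - [0,0,0,0,-50]
    - [0,0,0,0,-60]
    - [0,0,0,0,-70]
    - [0,0,0,0,-80]
    - [0,0,0,0,-90]
    - [0,0,0,0,-90]

```text
t: 4.4
ee_pos: [0.4707, 0.3302, 0.1915]
orientation: [0.001, 1.0, 0.0, 0.0]
wrist_force: [0.6, 0.2, 0.0]
gripper_width: 0.0003
finger_force: 0.0
```

drive_tool:
  plan:
    - [0,0,0,0,-10]
    - [0,0,0,0,-20]
    - [0,0,0,0,-30]
    - [0,0,0,0,-40]
    - [0,0,0,0,-50]
    - [0,0,0,0,-60]
    - [0,0,0,0,-70]
    - [0,0,0,0,-80]
    - [0,0,0,0,-90]
    - [0,0,0,0,-90]
    - [0,0,0,0,-90]

```text
t: 5.78
ee_pos: [0.4706, 0.3303, 0.1914]
orientation: [-0.705, 0.709, -0.0, 0.0]
wrist_force: [0.4, 0.7, -0.2]
gripper_width: 0.0001
finger_force: 0.0
```

```bash
python3 w.py 2
```

```text
5.775 [0.4706 0.3303 0.1914] [-0.7049  0.7093 -0.      0.    ] [ 0.4  0.7 -0.2]
yel [ 279    0   65   97 4870] [[278.0, 90.0], [292.0, -7.0], [344.0, 0.0], [330.0, 97.0]] [[0.5116, 0.254], [0.4968, 0.1749], [0.4528, 0.1808], [0.4647, 0.2607]]
yel [ 470    0   43   41 1528] [[470.0, 0.0], [510.0, -3.0], [513.0, 37.0], [473.0, 40.0]] [[0.3451, 0.1813], [0.3113, 0.179], [0.3043, 0.2109], [0.3391, 0.2133]]
yel [ 157   73   70   88 3050] [[151.0, 139.0], [193.0, 71.0], [228.0, 93.0], [186.0, 161.0]] [[0.6331, 0.2972], [0.5869, 0.2375], [0.5571, 0.2566], [0.6025, 0.3183]]
```

View pics/w2.png

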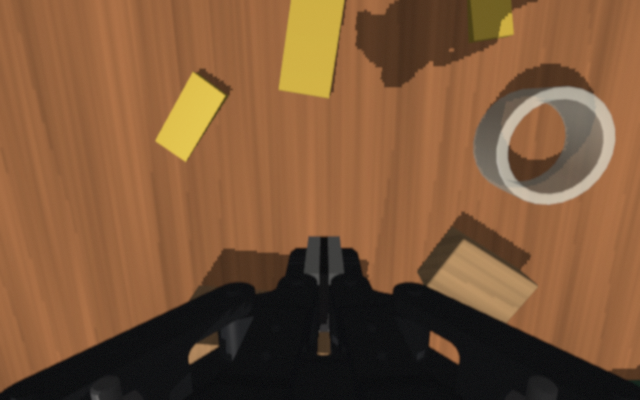

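The wrist view shows the wedge's back edge from pixel (279,90) to (330,97), with no collision below the hand. The wedge centre is at about (0.479, 0.208) and its heading is −100.6°. I'll turn the hand to −84° so it points at the foot, then go down behind the back face.

drive_tool:
  plan:
    - [0,10,0,50,-6]
    - [0,38,0,100,-6]
    - [0,38,0,150,-6]
    - [0,38,0,175,-6]
    - [0,38,0,184,-6]
    - [0,38,0,184,-6]
    - [0,38,0,184,-6]

```text
t: 6.7
ee_pos: [0.4712, 0.2928, 0.0084]
orientation: [0.743, -0.669, 0.0, -0.001]
wrist_force: [0.4, 0.1, -0.2]
gripper_width: 0.0001
finger_force: 0.0
```

drive_tool:
  plan:
    - [0,8,0,0,0]
    - [0,14,0,0,0]
    - [0,20,0,0,0]
    - [0,25,0,0,0]
    - [0,30,0,0,0]
    - [0,35,0,0,0]
    - [0,40,0,0,0]
    - [0,45,0,0,0]
    - [0,45,0,0,0]
    - [0,45,0,0,0]

```text
t: 7.95
ee_pos: [0.4753, 0.2476, 0.0073]
orientation: [0.743, -0.669, -0.0, 0.0]
wrist_force: [0.5, -0.8, -0.0]
gripper_width: -0.0001
finger_force: 0.0
```

```bash
python3 w.py 3
```

```text
7.95 [0.4753 0.2476 0.0073] [ 0.7431 -0.6692 -0.      0.    ] [ 0.5 -0.8 -0. ]
yel [  237     0   151   238 26274] [[230.0, 219.0], [272.0, -20.0], [388.0, 0.0], [346.0, 239.0]] [[0.5186, 0.2371], [0.5065, 0.1398], [0.4618, 0.142], [0.4657, 0.2413]]
yel [629 155  11  61 370] [[629.0, 155.0], [639.0, 155.0], [639.0, 215.0], [629.0, 215.0]] [[0.3499, 0.1903], [0.3456, 0.1898], [0.3366, 0.216], [0.341, 0.2165]]
yel [    0   211   143   147 10720] [[-9.0, 315.0], [76.0, 203.0], [143.0, 255.0], [58.0, 366.0]] [[0.6323, 0.2984], [0.5872, 0.2372], [0.5581, 0.2589], [0.6024, 0.325]]
```

View pics/w3.png

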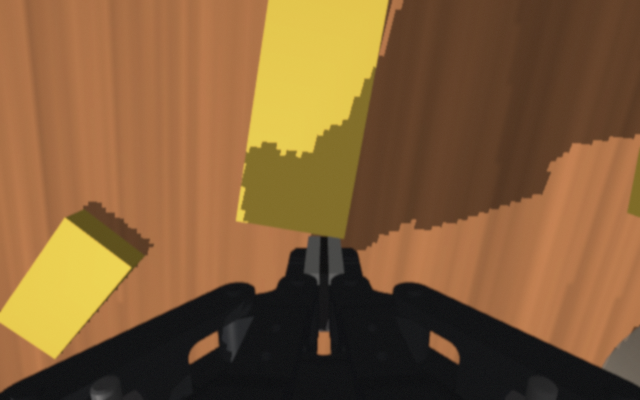

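Wrist view: the fingertips are at the wedge's back near pixel (325,236), touching its right (low-x) half. The back edge runs from (237,219) to (346,238) and is not yet square. I'll open the fingers slightly for a wider pushing face and keep going.

drive_tool:
  plan:
    - [22,-4,0,1,0]
    - [22,-4,0,2,0]
    - [22,0,0,2,0]
    - [22,4,0,2,0]
    - [22,8,0,2,0]
    - [22,12,0,2,0]
    - [22,16,0,2,0]
    - [22,20,0,2,0]
    - [22,24,0,2,0]
    - [22,24,0,2,0]

```text
t: 9.25
ee_pos: [0.4778, 0.2235, 0.0053]
orientation: [0.743, -0.669, -0.0, 0.0]
wrist_force: [0.2, 0.0, -0.7]
gripper_width: 0.019
finger_force: 0.0
```

```bash
python3 w.py 4; python3 - <<'E'
from h import *
from plant import snapshot
cv2.imwrite("pics/a.png",np.ascontiguousarray(snapshot("top")[:,:,::-1]))
a=cv2.imread("pics/a.png")[150:250,220:370];b=cv2.imread("pics/w4.png")
cv2.imwrite("pics/v4.png",np.vstack([cv2.resize(b,(480,300)),cv2.resize(a,(480,300),interpolation=cv2.INTER_CUBIC)[:300]]))
E
```

```text
9.25 [0.4778 0.2235 0.0053] [ 0.743  -0.6693 -0.      0.    ] [ 0.2  0.  -0.7]
yel [  236     0   161   248 27646] [[234.0, 229.0], [279.0, -21.0], [396.0, 0.0], [351.0, 250.0]] [[0.5188, 0.2168], [0.5059, 0.1155], [0.4613, 0.118], [0.4657, 0.2215]]
yel [ 620  165   20  110 1123] [[620.0, 165.0], [639.0, 165.0], [639.0, 274.0], [620.0, 274.0]] [[0.3565, 0.1706], [0.3485, 0.1698], [0.3314, 0.2193], [0.3402, 0.2202]]
yel [   5  263  143  115 6963] [[-16.0, 333.0], [110.0, 249.0], [149.0, 307.0], [22.0, 391.0]] [[0.6377, 0.2837], [0.5743, 0.2325], [0.5576, 0.2604], [0.623, 0.3163]]
```

View pics/v4.png

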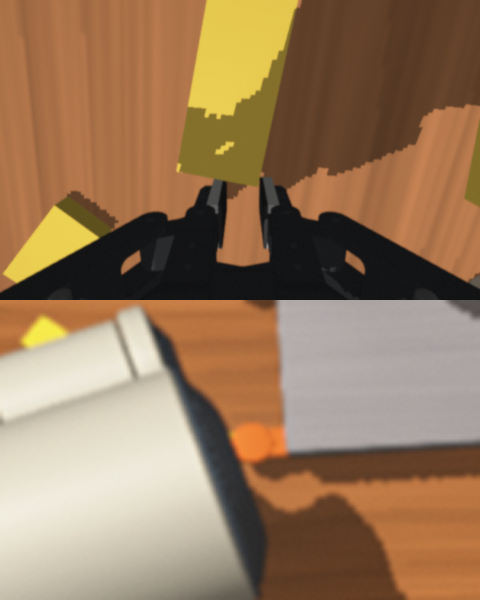

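```bash
cat > pose.py <<'E'
from h import *
from scipy.optimize import minimize
def wproj(s,P):
    c=calibration("wrist");T=c["tool_from_camera"];Rt=R.from_quat(s["orientation"]).as_matrix()
    p=(np.asarray(P)-s["ee_pos"])@Rt;p=(p-T[:3,3])@T[:3,:3];q=p@c["intrinsics"].T;return q[:,:2]/q[:,2:]
# wedge (x,y,yaw) by silhouette overlap with the yellow mask
def fit(s,im,g):
    bl=[b for b in blobs(im,(22,140,60),(33,255,255),150)];m=max(bl,key=lambda b:b[0][4])[2].astype(np.uint8)
    def cost(p):
        ca,sa=np.cos(p[2]),np.sin(p[2])
        L=np.array([[50,22,2],[50,-22,2],[-50,-22,16],[-50,22,16]])/1e3
        P=np.c_[p[0]+ca*L[:,0]-sa*L[:,1],p[1]+sa*L[:,0]+ca*L[:,1],L[:,2]]
        h=np.zeros_like(m);cv2.fillConvexPoly(h,(wproj(s,P)*16).round().astype(np.int32),1,shift=4)
        return 1-(h&m).sum()/max(1,(h|m).sum())
    b=min((minimize(cost,g,method="Nelder-Mead",options=dict(initial_simplex=np.array(g)+k*np.array([[0,0,0],[.01,0,0],[0,.01,0],[0,0,.15]]),xatol=1e-5,fatol=1e-5)) for k in(1,-1)),key=lambda r:r.fun)
    return b.x,b.fun
if __name__=="__main__":
    import sys
    from plant import observe,snapshot
    s=observe();im=np.ascontiguousarray(snapshot("wrist")[:,:,::-1]);cv2.imwrite(f"pics/p{sys.argv[1]}.png",im)
    Rt=R.from_quat(s["orientation"]).as_matrix();u=Rt[:2,0]
    x,f=fit(s,im,[*(s["ee_pos"][:2]+.061*u),np.arctan2(u[1],u[0])])
    foot=np.array([.4878,.1025]);d=foot-x[:2];w=np.array([np.cos(x[2]),np.sin(x[2])])
    bk=np.r_[x[:2]-.05*w,0]-s["ee_pos"]
    print("t",s["t"],"tcp",s["ee_pos"].round(4),"toolhead",np.degrees(np.arctan2(u[1],u[0])).round(1),"F",s["wrist_force"].round(1))
    print("wedge",x[:2].round(4),np.degrees(x[2]).round(1),"cost",round(f,3),"foot in wedge frame mm",(1e3*np.array([d@w,w[0]*d[1]-w[1]*d[0]])).round(1),"back mid in tool mm",(1e3*bk@Rt)[:2].round(1))
    for st,ce,m in blobs(im,(5,200,150),(17,255,255),150): print("org",st,wray(s,ce,.045)[:2].round(4))
E
python3 pose.py 5
```

```text
t 9.35 tcp [0.4778 0.2237 0.0053] toolhead -84.0 F [ 0.  -0.1  1.1]
wedge [0.488  0.1619] -95.4 cost 0.013 foot in wedge frame mm [59.1  5.4] back mid in tool mm [ 13.6 -13.5]
```

The fit is good. The wedge is at (0.488, 0.162) with heading −95°, and its thin end is 9 mm short of the foot point. I'll back off, square the hand to −90°, centre it and push on.

drive_tool:
  plan:
    - [22,-6,0,0,0]
    - [22,-6,-7,0,6]
    - [22,-6,-7,0,6]

```text
t: 9.78
ee_pos: [0.4845, 0.2309, 0.0053]
orientation: [0.707, -0.707, 0.0, -0.0]
wrist_force: [0.6, -0.5, 0.1]
gripper_width: 0.0192
finger_force: 0.0
```

drive_tool:
  plan:
    - [22,4,0,0,0]
    - [22,8,0,0,0]
    - [22,11,0,0,0]
    - [22,14,0,0,0]
    - [22,17,0,0,0]
    - [22,20,0,0,0]
    - [22,20,0,0,0]

```text
t: 10.65
ee_pos: [0.4841, 0.2102, 0.0053]
orientation: [-0.707, 0.707, -0.0, -0.0]
wrist_force: [0.1, -0.1, -0.3]
gripper_width: 0.0189
finger_force: 0.0
```

```bash
python3 pose.py 6
```

```text
t 10.65 tcp [0.4841 0.2102 0.0053] toolhead -90.0 F [ 0.1 -0.1 -0.3]
wedge [0.4927 0.1476] -90.5 cost 0.064 foot in wedge frame mm [45.1 -4.5] back mid in tool mm [12.7 -9. ]
```

```bash
python3 - <<'E'
from h import *
from plant import snapshot
a=np.ascontiguousarray(snapshot("side")[:,:,::-1]);cv2.imwrite("pics/s6.png",a)
print([ (st,ce.round(1)) for st,ce,m in blobs(a,(5,200,150),(17,255,255),20)])
b=cv2.imread("pics/p6.png")
cv2.imwrite("pics/v6.png",np.vstack([cv2.resize(b,(480,300)),cv2.resize(a[170:260,240:384],(480,300),interpolation=cv2.INTER_CUBIC)]))
E
```

```text
[(array([303, 200,   9,  10,  62], dtype=int32), array([306.5, 204.1]))]
```

View pics/v6.png

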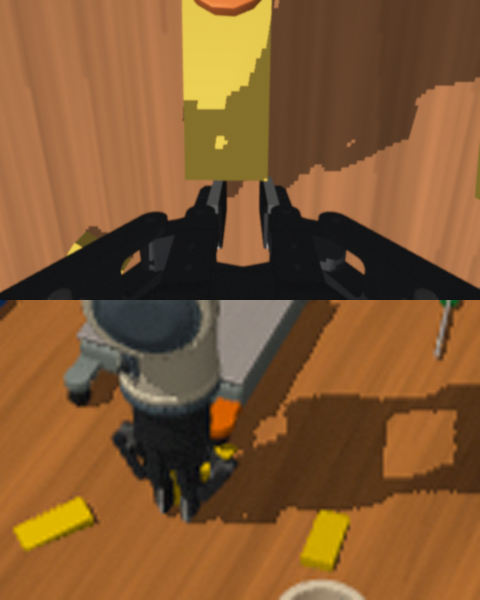

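The wedge is square to the foot (wrist view columns 182–271) and the pad at column 228 is over its centreline. I'll recentre the fingers and advance in small steps, watching the force.

drive_tool:
  plan:
    - [22,-4,0,0,0]
    - [22,-4,-7,0,0]
    - [22,0,-7,0,0]
    - [22,3,-7,0,0]
    - [22,6,-7,0,0]
    - [22,9,-7,0,0]
    - [22,12,-7,0,0]
    - [22,12,-7,0,0]

```text
t: 11.75
ee_pos: [0.4911, 0.1982, 0.0053]
orientation: [-0.707, 0.707, 0.0, -0.0]
wrist_force: [0.3, 0.2, -0.4]
gripper_width: 0.0188
finger_force: 0.0
```

drive_tool:
  plan:
    - [22,1,0,0,0]
    - [22,2,0,0,0]
    - [22,3,0,0,0]
    - [22,4,0,0,0]
    - [22,4,0,0,0]

```text
t: 12.38
ee_pos: [0.4912, 0.1945, 0.0053]
orientation: [-0.707, 0.707, 0.0, 0.0]
wrist_force: [-0.3, 2.7, -0.6]
gripper_width: 0.0193
finger_force: 1.2
```

drive_tool:
  plan:
    - [22,1,0,0,0]
    - [22,2,0,0,0]
    - [22,3,0,0,0]
    - [22,3,0,0,0]

```text
t: 12.88
ee_pos: [0.4912, 0.1916, 0.0053]
orientation: [-0.707, 0.707, 0.0, 0.0]
wrist_force: [-0.4, 5.6, -0.7]
gripper_width: 0.0183
finger_force: 2.7
```

```bash
python3 pose.py 7
```

```text
t 12.875 tcp [0.4912 0.1916 0.0053] toolhead -90.0 F [-0.4  5.6 -0.7]
wedge [0.4927 0.13  ] -89.9 cost 0.331 foot in wedge frame mm [27.5 -4.9] back mid in tool mm [11.6 -1.4]
```

The force rises steadily, 2.7 → 5.6 N over 3 mm, so the wedge is snug against the foot without a jacking plateau. I'll leave it there, withdraw and rise to look.

drive_tool:
  plan:
    - [22,-10,0,0,0]
    - [22,-30,0,0,0]
    - [22,-40,0,-20,0]
    - [0,-30,0,-70,0]
    - [0,-5,0,-120,0]
    - [0,5,0,-150,0]
    - [0,5,0,-150,0]
    - [0,5,0,-150,0]
    - [0,5,0,-150,0]

```text
t: 14.05
ee_pos: [0.4905, 0.187, 0.1543]
orientation: [0.707, -0.707, -0.0, 0.001]
wrist_force: [0.9, -0.3, 0.2]
gripper_width: 0.0
finger_force: 0.0
```

```bash
python3 pose.py 8; python3 - <<'E'
from h import *
from plant import snapshot
a=np.ascontiguousarray(snapshot("side")[:,:,::-1]);cv2.imwrite("pics/s8.png",a)
b=cv2.imread("pics/p8.png")
cv2.imwrite("pics/v8.png",np.vstack([cv2.resize(b,(480,300)),cv2.resize(a[170:260,240:384],(480,300),interpolation=cv2.INTER_CUBIC)]))
E
```

```text
t 14.05 tcp [0.4905 0.187  0.1543] toolhead -90.0 F [ 0.9 -0.3  0.2]
wedge [0.4924 0.1312] -90.4 cost 0.377 foot in wedge frame mm [28.7 -4.4] back mid in tool mm [ 5.7 -2.5]
```

View pics/v8.png

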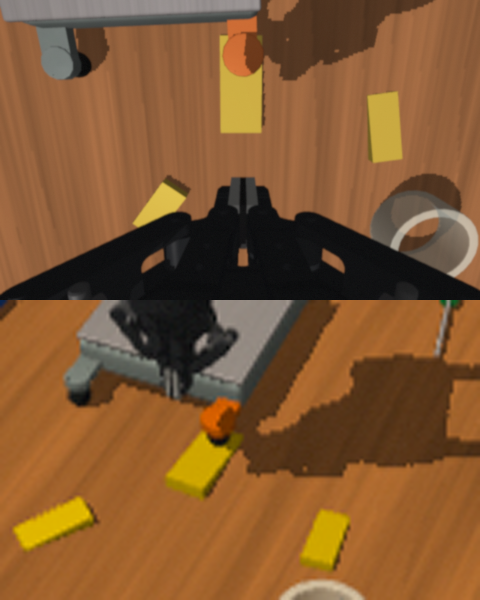

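The wedge sits under the foot, centred on the pad. In the wrist view the pad is at (324,72) at full scale.

```bash
python3 - <<'E'
from h import *
from plant import observe
s=observe();print(wray(s,(324,72),.045).round(4),s["ee_pos"].round(4),s["joint_pos"].round(2))
im=cv2.imread("pics/p8.png");m=cv2.inRange(cv2.cvtColor(im,cv2.COLOR_BGR2HSV),(3,150,80),(16,255,255));m[:, :285]=0;m[:,365:]=0;m[110:]=0
r=np.argwhere(m);print(r.min(0),r.max(0))
ws=[np.flatnonzero(m[i]) for i in range(40,105,5)];print([(40+5*k,w.min(),w.max()) for k,w in enumerate(ws) if len(w)])
E
```

```text
[0.4905 0.1015 0.045 ] [0.4907 0.1868 0.1544] [ 0.25  0.45  1.68  0.    1.01 -2.89]
[  0 285] [109 364]
[(40, np.int64(285), np.int64(363)), (45, np.int64(285), np.int64(363)), (50, np.int64(286), np.int64(362)), (55, np.int64(285), np.int64(363)), (60, np.int64(285), np.int64(364)), (65, np.int64(285), np.int64(364)), (70, np.int64(285), np.int64(364)), (75, np.int64(285), np.int64(364)), (80, np.int64(285), np.int64(364)), (85, np.int64(285), np.int64(363)), (90, np.int64(285), np.int64(364)), (95, np.int64(285), np.int64(364)), (100, np.int64(285), np.int64(364))]
```

drive_tool:
  plan:
    - [0,40,0,0,0]
    - [0,85,0,20,0]
    - [0,85,0,60,0]
    - [0,85,0,95,0]
    - [0,85,0,101,0]
    - [0,85,0,103,0]
    - [0,85,0,103,0]
    - [0,85,0,103,0]

```text
t: 15.15
ee_pos: [0.4916, 0.1016, 0.0532]
orientation: [0.707, -0.707, 0.001, -0.001]
wrist_force: [-0.0, -0.5, -0.1]
gripper_width: -0.0001
finger_force: 0.0
```

drive_tool:
  plan:
    - [0,0,0,1,0]
    - [0,0,0,2,0]
    - [0,0,0,3,0]
    - [0,0,0,4,0]
    - [0,0,0,4,0]

```text
t: 15.78
ee_pos: [0.491, 0.1015, 0.0482]
orientation: [-0.707, 0.707, 0.0, -0.0]
wrist_force: [-0.3, 0.1, 0.5]
gripper_width: -0.0001
finger_force: 0.0
```

drive_tool:
  plan:
    - [0,0,0,1,0]
    - [0,0,0,2,0]
    - [0,0,0,2,0]

```text
t: 16.15
ee_pos: [0.4911, 0.1015, 0.0462]
orientation: [-0.707, 0.707, 0.0, -0.0]
wrist_force: [-0.0, 0.7, 0.5]
gripper_width: -0.0001
finger_force: 0.0
```

drive_tool:
  plan:
    - [0,0,0,1,0]
    - [0,0,0,1,0]

```text
t: 16.4
ee_pos: [0.4911, 0.1015, 0.0452]
orientation: [-0.707, 0.707, 0.0, -0.0]
wrist_force: [0.1, 0.0, 0.4]
gripper_width: 0.0001
finger_force: 0.0
```

drive_tool:
  plan:
    - [0,0,0,1,0]
    - [0,0,0,1,0]

```text
t: 16.65
ee_pos: [0.4912, 0.1015, 0.0447]
orientation: [-0.707, 0.707, -0.0, 0.0]
wrist_force: [-2.5, 0.2, 12.0]
gripper_width: -0.0
finger_force: 5.8
```

The press reads 12 N and is stiff at once, at z = 44.7 mm (nominal 45 mm), so the corner is firm and not jacked up. I'll hold briefly, then withdraw upward.

drive_tool:
  plan:
    - [0,0,0,0,0]
    - [0,0,0,0,0]
    - [0,0,0,0,0]
    - [0,0,0,0,0]

```text
t: 17.15
ee_pos: [0.4912, 0.1015, 0.0447]
orientation: [-0.707, 0.707, -0.0, 0.0]
wrist_force: [-2.3, 0.3, 11.2]
gripper_width: 0.0002
finger_force: 5.7
```

drive_tool:
  plan:
    - [0,0,0,-2,0]
    - [0,0,0,-10,0]
    - [0,0,0,-50,0]
    - [0,-40,0,-100,0]
    - [0,-85,0,-110,0]
    - [0,-85,0,-110,0]
    - [0,-85,0,-110,0]
    - [0,-85,0,-110,0]

```text
t: 18.15
ee_pos: [0.4908, 0.1856, 0.1539]
orientation: [-0.707, 0.707, 0.0, -0.001]
wrist_force: [0.1, 0.7, -0.3]
gripper_width: 0.0001
finger_force: 0.0
```

```bash
python3 pose.py 9; python3 - <<'E'
from h import *
from plant import snapshot
a=np.ascontiguousarray(snapshot("side")[:,:,::-1])
b=cv2.imread("pics/s8.png")
f=lambda i:cv2.resize(i[170:260,240:384],(480,300),interpolation=cv2.INTER_CUBIC)
cv2.imwrite("pics/v9.png",np.vstack([cv2.resize(cv2.imread("pics/p9.png"),(480,300)),f(a)]))
w=lambda n:cv2.imread(f"pics/p{n}.png").astype(np.float32).mean(2)[0:180]
print("shift px",cv2.phaseCorrelate(w(8),w(9)))
E
```

```text
t 18.15 tcp [0.4908 0.1856 0.1539] toolhead -90.1 F [ 0.1  0.7 -0.3]
wedge [0.4925 0.152 ] -90.1 cost 0.389 foot in wedge frame mm [49.5 -4.6] back mid in tool mm [-16.5  -1.9]
shift px ((0.4301588703257835, 1.492511022711426), 0.8957797043191063)
```

View pics/v9.png

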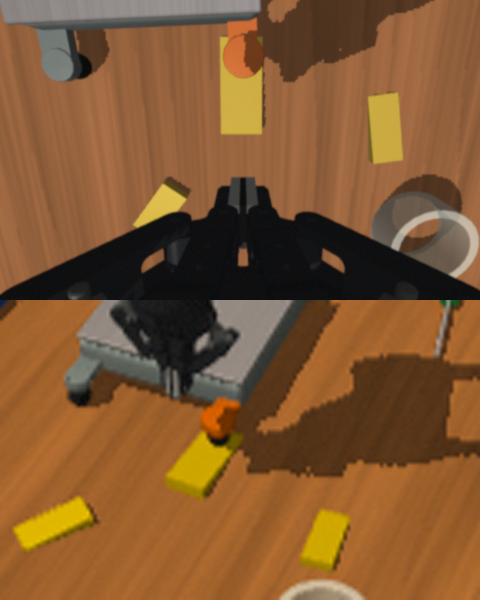

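The final view matches the one before the press, apart from a whole-frame shift of about 1.5 px from the slightly different arm pose. The wedge (bottom edge near row 134) is still under the foot. The second wedge fit had a poor cost (0.39, from occlusion by the pad), so I disregard it. The robot is touching nothing.

```bash
python3 -c "
from plant import workorder
print(workorder.finish_job())"
```

```text
the job is handed in; nothing more can be done
None
```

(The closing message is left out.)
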